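# Put the sample tube into reading position and start the reader

## Task

The capped sample tube already stands in one of the tube reader's two carriages; the other carriage holds only a short dust plug. Using only the fingertips, push the tube's carriage in by its front plate until it is home and let go, so that it springs back onto its stop pin and stays latched in the reading position, then press that bay's start key fully down once it has latched and let it come up. Leave the other carriage and its key alone, do not touch, grip or lift the tube or the plug, and do not shift the things standing about.

Things in the scene. Friction and masses are not known exactly. Their poses are not given: they have to be found in the camera images.
- reader: two-bay bench-top tube reader, fixed: white housing 214 wide, 135 deep, 108 high, console behind up to 137. Origin: on the bench under the middle of its front wall; x into the reader (carriages are pushed this way), y to the left facing it, z up. Bay centre lines at y = +47.5 and -47.5. Grey base plate, 8 high, 128 out in front. Stop-pin heads at x = -14, 26 left of each centre line, up to 76 high
- carriage_l (a joint): left carriage's travel along the reader's x, m: 0 = out (spring holds it), 0.055 = home at the end stop. Its spring pushes out with 2 N (at 0) to 6 N (home); from 0.01 to 0.04 its catch lifts the stop pin, 1 to 2 N more (more if fast). Past 0.046 the pin drops behind the catch: let go from there, it runs back and stays latched at 0.045 (reading position). Let go earlier, it springs right out.
- tab_l (a point): centre of the front face of the left carriage's push plate (grey upright plate with five ribs, 40 wide, 8 thick, from 11 to 58 above the bench; this point 38 above it). Moves with the carriage. The well's centre is 85 behind this face; when home, the face is still 55 in front of the housing.
- seat_l (a point): middle of the floor of the left carriage's well, 15 above the bench; black well block 33 x 33, top 45 above the bench, hole 15 wide and 30 deep. Moves with the carriage.
- pin_l (a joint): height of the left bay's sprung stop pin, m: 0 = down (resting, or dropped behind the catch), about 0.008 = riding on top of the catch.
- start_l (a joint): left bay's start key, m: 0 = up, 0.004 = fully down (4 N); springs back when let go.
- start_l_top (a point): centre of the top of the left bay's start key: white round key, 22 across, on the housing's top over its bay, 36 behind the front wall, about 116 above the bench; it is pressed straight down. Moves with the key.
- carriage_r (a joint): right carriage's travel along the reader's x, m: 0 = out (spring holds it), 0.055 = home at the end stop. Its spring pushes out with 2 N (at 0) to 6 N (home); from 0.01 to 0.04 its catch lifts the stop pin, 1 to 2 N more (more if fast). Past 0.046 the pin drops behind the catch: let go from there, it runs back and stays latched at 0.045 (reading position). Let go earlier, it springs right out.
- tab_r (a point): centre of the front face of the right carriage's push plate (grey upright plate with five ribs, 40 wide, 8 thick, from 11 to 58 above the bench; this point 38 above it). Moves with the carriage. The well's centre is 85 behind this face; when home, the face is still 55 in front of the housing.
- seat_r (a point): middle of the floor of the right carriage's well, 15 above the bench; black well block 33 x 33, top 45 above the bench, hole 15 wide and 30 deep. Moves with the carriage.
- pin_r (a joint): height of the right bay's sprung stop pin, m: 0 = down (resting, or dropped behind the catch), about 0.008 = riding on top of the catch.
- start_r (a joint): right bay's start key, m: 0 = up, 0.004 = fully down (4 N); springs back when let go.
- start_r_top (a point): centre of the top of the right bay's start key: white round key, 22 across, on the housing's top over its bay, 36 behind the front wall, about 116 above the bench; it is pressed straight down. Moves with the key.
- tube_mid (a point): middle (half-way up) of the capped sample tube that stands in one of the two wells: 75 tall, 13 thick, screw cap 16 wide on top; its top is 90 above the bench. Loose, with 1 mm play all round; z along the tube.
- plug_mid (a point): middle (half-way up) of the short dust plug that stands in the other well: dark rubber, 49 tall, with flange 25 wide, top 64 above the bench. Loose.
- cup_3: specimen cup with screw lid, 57 wide, 60 high, beside the reader; loose bystander, origin at the centre of its underside (lying things: under the middle).
- cup_4: specimen cup with screw lid, 57 wide, 60 high, beside the reader; loose bystander, origin at the centre of its underside (lying things: under the middle).
- pipette_1: plastic transfer pipette, 150 long (its y), 14 thick, lying left of the base plate; loose bystander, origin at the centre of its underside (lying things: under the middle).
- pen_2: pen, 145 long (its y), 9 thick, lying right of the base plate; loose bystander, origin at the centre of its underside (lying things: under the middle).

How it is judged:
By the outcome, as a careful person would: the job done as asked, in the order asked, and still so for the second after the job is handed in, with the robot touching nothing.
It also fails if it takes over 42 s, if anything falls off the work surface, if the arm or the gripper's body presses on something with over 40 N, if the wrist force passes 120 N, or if a joint passes its speed limit or range.

## Robot

A 6-joint arm with a two-finger parallel gripper is mounted at the origin on the work surface; the furniture and walls round the work are solid. World frame = base frame: x ahead of the robot, y to its left, z up, the work surface at z = 0. Lengths are in m, angles in rad, forces in N, time in s.
With the tool pointing down it reaches from about 0.375 to 0.9 m from the base axis. Payload 3.1 kg.
Tool frame: the origin (TCP) lies on the centre line of the jaws, within the pads' length; the fingertips stand 19 mm ahead of it and the grasp point (between the pads) is the TCP; z points along the fingers, y is the line along which they close (so a half turn about z gives the same grasp; the last joint's range is limited). The gripper opens to 85 mm and grips with 20 to 120 N. Pads are 22 mm wide; open, the fingers measure 114 mm over their backs; the gripper's body (76 mm by 85 mm) begins 54 mm behind the grasp point. The pads swing forward as they close: fully open they stand 13 mm farther back than shut.
Start: joints at [-1.409, 0.527, 1.433, -0, 1.181, -0.178], TCP at [0.208, -0.589, 0.25] pointing down, gripper open.
Joint ranges: [-3.08, 3.08], [-0.75, 2.2], [0.22, 2.44], [-1.43, 4.57], [0, 2.65], [-2.85, 2.85]. Speed limits (rad/s): [2.79, 2.79, 3.14, 3.14, 3.14, 3.14].

## Interface

Orientations are given as a unit quaternion [x, y, z, w].
In Python, from station import manip gives the robot as it stands.
- The arm moves only by the tool servo_tool, never from a script. Its argument "rows" is a list that holds one entry, the list of rows, each a list of 7 numbers: the turn, a rotation vector about the tool's x, y, z in degrees, then the shift along the tool's x, y, z in m, then the gripper command: -1 is shut, 1 is fully open, values between are in proportion. In form: [[[wx, wy, wz, tx, ty, tz, jaw], ...]]. A call has 1 to 8 rows; each row shifts and turns the commanded pose from where the row before left it, along the tool's axes as they then stand; what a row does not reach is not made up. A row lasts 1/12 s, in which the tool goes at most 41.7 mm and 7.16 degrees, less where a joint would pass 70% of its speed; a pose out of reach is approached as far as the arm can. A call is refused whole if a number of a shift passes 0.0417 or a number of a turn 7.16, either way. A call with a gripper value outside its range is refused whole. The fingers move at their own pace and stop on an object; "squeeze" is the grip in N (left out, the last holds). Time passes only in rows, so rows that do not move let the fingers close. It gives the time, the measured TCP pose, the force, the opening and the grip force at its end, in the units of the state.
- manip.sense(): the state, without advancing time (a new reading comes with each control period).
- manip.snapshot(name): name is "scene" or "top" or "wrist"; returns the picture (384x512x3 uint8, blue, green, red); there is no depth.
- manip.camera_info(name): a dict with "K" (3x3 intrinsics, pixels), "camera_from_world" (4x4, takes a point from world to camera coordinates). Camera axes: x right, y down, z forward; pixel columns grow to the right and rows downward; lengths in m; the calibration is good to about 2 mm. A picture is of the moment at which its call begins: read the wrist's pose just before it. camera_info takes no time and is no camera call; for the wrist camera it gives the pose at the moment of the call.
- manip.sign_off(): hands the job in; it is judged then, once.
The state is a dict: "t": time; "q": joint angles; "qd": joint speeds; "tau": joint torques, N m; "tcp_pos": TCP position; "tool_rot": TCP orientation; "force": force on the tool from outside, world axes, zero at the start; "ft_torque": the same for the moment, N m; "finger_gap": opening from 0.0 (shut) to 1.0 (fully open); "gripper_force": force on a finger pad.
Only numpy, scipy, OpenCV 4.12 (cv2) and the standard library are available. Lean on these libraries where they do the work, as an engineer would, in place of code of your own. Each camera call takes 0.05 s, during which the arm holds its last target. There are 200 camera calls.

## Working session

There is one attempt and no reset: what is moved stays moved. The work goes in short steps, Python scripts to look and compute and a tool call to move; the robot and the scene stay as the last step left them, time stands still between calls to the robot, and variables do not carry over. Pictures are saved under pics/ and viewed, at most 10 in all, crops included, and the job is handed in when it is done.

Besides the shell and the picture viewer there is one more tool, called after "Request:" as a command line: name --argument value ..., lists and objects as JSON in quotes. servo_tool: Moves the arm, as the interface text tells. Its arguments: {"type":"object","properties":{"rows":{"type":"array","items":{"type":"array","items":{"type":"array","items":{"type":"number"}}}},"squeeze":{"type":"number"}},"required":["rows"]}

```bash
mkdir -p pics; python3 - <<'E'
from station import manip
import cv2,numpy as np
a=manip.snapshot("scene");b=manip.snapshot("top")
cv2.imwrite("pics/s.png",a);cv2.imwrite("pics/t.png",b)
for n in("scene","top"):
    c=manip.camera_info(n);print(n,np.round(c["K"],1).tolist(),np.round(c["camera_from_world"],3).tolist())
s=manip.sense();print(s["tcp_pos"],s["tool_rot"],s["t"])
E
```

```text
scene [[371.9, 0.0, 247.3], [0.0, 371.9, 187.0], [0.0, 0.0, 1.0]] [[-0.888, -0.459, -0.02, 0.449], [-0.259, 0.537, -0.803, 0.223], [0.379, -0.708, -0.596, 0.678], [0.0, 0.0, 0.0, 1.0]]
top [[482.5, 0.0, 267.5], [0.0, 482.5, 190.6], [0.0, 0.0, 1.0]] [[0.015, -1.0, -0.019, -0.028], [-0.992, -0.012, -0.126, 0.528], [0.126, 0.02, -0.992, 1.122], [0.0, 0.0, 0.0, 1.0]]
[ 0.20823314 -0.58863464  0.2494041 ] [ 9.85602171e-01  1.69077896e-01  2.19849613e-05 -1.01245302e-03] 0.1
```

View pics/s.png

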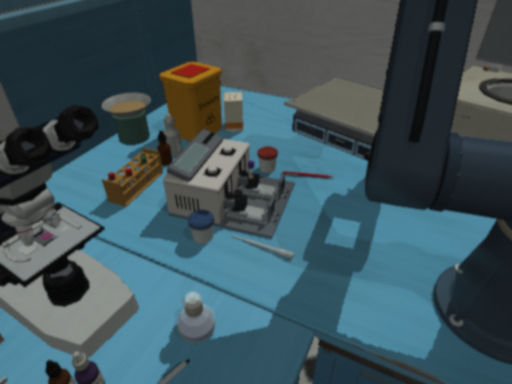

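View pics/t.png

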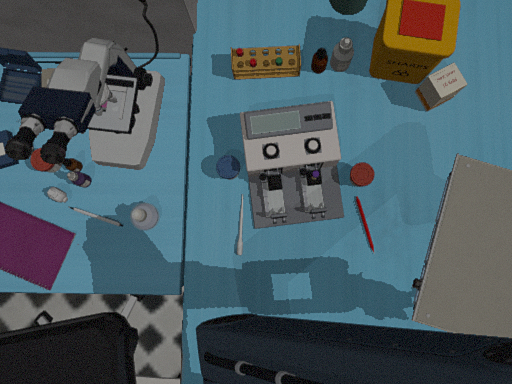

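The top view shows the reader at about columns 240-340 and rows 100-225, with the keys near (271,150) and (313,145). A purple cap near (316,174) suggests the tube is in the right bay. I'll zoom in to check.

```bash
python3 - <<'E'
import cv2,numpy as np
b=cv2.imread("pics/t.png")[95:235,230:355];a=cv2.imread("pics/s.png")[125:235,160:300]
b=cv2.resize(b,None,fx=4,fy=4,interpolation=2);cv2.imwrite("pics/t2.png",np.clip(b*1.5,0,255))
a=cv2.resize(a,None,fx=5,fy=5,interpolation=2);cv2.imwrite("pics/s2.png",np.clip(a*1.5,0,255))
E
```

```text
[ WARN:0@0.023] global loadsave.cpp:1063 imwrite_ Unsupported depth image for selected encoder is fallbacked to CV_8U.
```

View pics/t2.png

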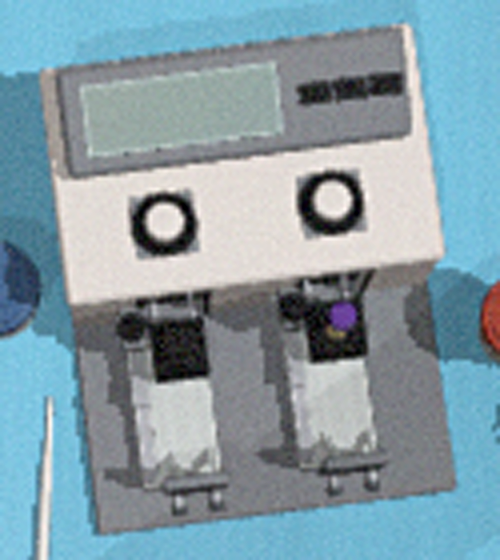

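View pics/s2.png

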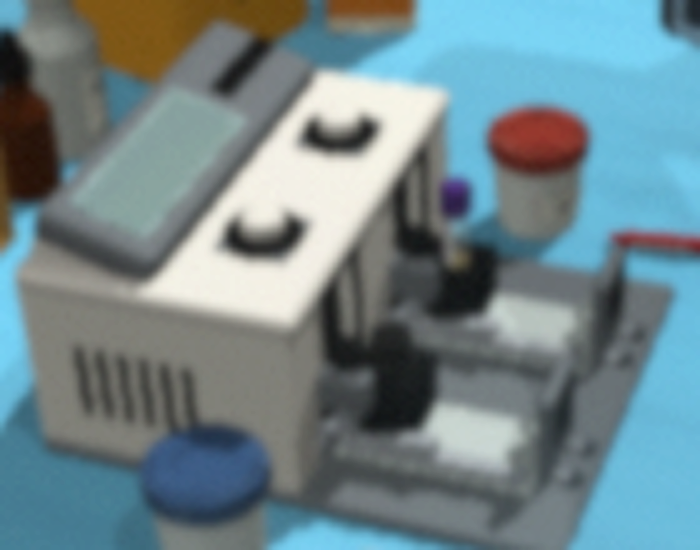

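The purple-capped tube is in the right bay (cap at crop (343,316)) and the dark plug is in the left. The keys are at crop (165,222) and (331,201), the base-plate front corners at (100,533) and (455,487), and the right push plate's top at about (345,463).

```bash
cat > h.py <<'E'
import numpy as np,cv2
from station import manip
def cast(n,uv,z):
    c=manip.camera_info(n);T=np.array(c["camera_from_world"]);R,t=T[:3,:3],T[:3,3]
    o=-R.T@t;d=R.T@np.linalg.inv(c["K"])@[uv[0],uv[1],1];return o+d*(z-o[2])/d[2]
E
python3 - <<'E'
from h import *
f=lambda u,v:((u+.5)/4-.5+230,(v+.5)/4-.5+95)
g=lambda u,v:((u+.5)/5-.5+160,(v+.5)/5-.5+125)
b=cv2.imread("pics/t.png")
def blob(n,u,v,r=3):
    p=b[v-r:v+r+1,u-r:u+r+1].min(2).astype(float);w=np.clip(p-110,0,None);Y,X=np.mgrid[v-r:v+r+1,u-r:u+r+1];return (w*X).sum()/w.sum(),(w*Y).sum()/w.sum()
L0,R0=f(165,222),f(331,201);L=blob(b,*[int(round(x)) for x in L0],4);R=blob(b,*[int(round(x)) for x in R0],4)
print(L0,L,R0,R)
kl,kr=cast("top",L,.116),cast("top",R,.116)
print("keys",kl,kr,np.linalg.norm(kl-kr))
y=(kl-kr)/np.linalg.norm(kl-kr);x=np.array([y[1],-y[0],0]);O=(kl+kr)/2-.036*x;O[2]=0
print("yaw",np.degrees(np.arctan2(x[1],x[0])),"O",O)
loc=lambda p:np.round([(p-O)@x,(p-O)@y],4)
for n,uv,z in[("FL",f(100,533),.008),("FR",f(455,487),.008),("HL",f(75,303),.108),("HR",f(440,258),.108),("cap",f(343,316),.09),("tabtop",f(345,463),.058),("ltabtop",f(195,482),.058)]:
    p=cast("top",uv,z);print(n,p,loc(p))
for n,uv,z in[("s keyL",g(263,225),.116),("s keyR",g(340,122),.116),("s cap",g(456,182),.09),("s FR",g(672,290),.008),("s HL",g(292,328),.108),("s HR",g(448,96),.108)]:
    p=cast("scene",uv,z);print(n,p,loc(p))
E
```

```text
(270.875, 150.125) (np.float64(270.82575024201356), np.float64(149.77347531461763)) (312.375, 144.875) (np.float64(312.758064516129), np.float64(144.5766129032258))
keys [ 0.61082346 -0.02869082  0.116     ] [ 0.62374154 -0.12264441  0.116     ] 0.09483751643525798
yaw 7.82875429918242 O [ 0.58161803 -0.08057128  0.        ]
FL [0.44053733 0.00945805 0.008     ] [-0.1275  0.1084]
FR [ 0.4713748  -0.20524075  0.008     ] [-0.1262 -0.1085]
HL [0.56471322 0.02131451 0.108     ] [-0.0029  0.1032]
HR [ 0.59279022 -0.18370153  0.108     ] [-0.003  -0.1037]
cap [ 0.56204653 -0.13073476  0.09      ] [-0.0262 -0.047 ]
tabtop [ 0.4807404  -0.13464938  0.058     ] [-0.1073 -0.0398]
ltabtop [ 0.4684937  -0.04758336  0.058     ] [-0.1076  0.0481]
s keyL [ 0.60654546 -0.02429842  0.116     ] [0.0324 0.0524]
s keyR [ 0.62028087 -0.11972811  0.116     ] [ 0.033  -0.0441]
s cap [ 0.56163342 -0.13128937  0.09      ] [-0.0267 -0.0475]
s FR [ 0.46843555 -0.1995874   0.008     ] [-0.1283 -0.1025]
s HL [0.55988936 0.02865645 0.108     ] [-0.0066  0.1112]
s HR [ 0.58968397 -0.17804895  0.108     ] [-0.0053 -0.0977]
```

The tube is in the right bay. The reader's yaw is about 8° and its origin about (0.581, -0.081), and all checks agree within 2-3 mm. I'll shut the gripper, align tool x with the reader's x, and approach in front of the right plate.

Request:
servo_tool --rows '[[[0,0,5.75,0,0,0,-1],[0,0,5.75,0,0,0,-1],[0,0,0,0.022,-0.031,0,-1],[0,0,0,0.022,-0.031,0,-1],[0,0,0,0.022,-0.031,0,-1],[0,0,0,0.022,-0.031,0,-1],[0,0,0,0.022,-0.031,0,-1],[0,0,0,0.022,-0.031,0,-1]]]'

```text
t: 0.77
tcp_pos: [0.3136, -0.3848, 0.25]
tool_rot: [0.998, 0.069, -0.0, -0.0]
force: [1.2, -0.7, 0.1]
finger_gap: 0.003
gripper_force: 0.0
```

Request:
servo_tool --rows '[[[0,0,0,0.022,-0.031,0,-1],[0,0,0,0.022,-0.031,0,-1],[0,0,0,0.022,-0.031,0,-1],[0,0,0,0.022,-0.031,0,-1],[0,0,0,0.022,-0.031,0,-1],[0,0,0,0.022,-0.031,0,-1],[0,0,0,0.022,-0.031,0,-1],[0,0,0,0,0,0,-1]]]'

```text
t: 1.43
tcp_pos: [0.4369, -0.1446, 0.2501]
tool_rot: [0.997, 0.073, 0.0, -0.002]
force: [-0.9, 0.0, -0.4]
finger_gap: -0.002
gripper_force: 0.0
```

```bash
cat >> h.py <<'E'
def st():
    s=manip.sense();p=s["tcp_pos"];th=np.radians(8);x=np.array([np.cos(th),np.sin(th)]);y=np.array([-x[1],x[0]]);d=p[:2]-[.581,-.0806]
    q=s["tool_rot"];F=s["force"]
    print("t",round(s["t"],2),"loc",np.round([d@x,d@y,p[2]],4),"yaw",round(np.degrees(2*np.arctan2(q[1],q[0])),2),"q",np.round(q,4),"F",np.round([F[:2]@x,F[:2]@y,F[2]],2),"gap",s["finger_gap"])
E
python3 -c "from h import *;st()"
```

```text
t 1.43 loc [-0.1516 -0.0434  0.2501] yaw 8.35 q [ 9.973e-01  7.280e-02  1.000e-04 -1.600e-03] F [-0.94  0.14 -0.39] gap -0.0015363531400259117
```

Request:
servo_tool --rows '[[[0,0,0,-0.004,0.004,0.02,-1],[0,0,0,0,0,0.036,-1],[0,0,0,0,0,0.036,-1],[0,0,0,0,0,0.036,-1],[0,0,0,0,0,0.036,-1],[0,0,0,0,0,0.022,-1],[0,0,0,0,0,0.014,-1],[0,0,0,0,0,0,-1]]]'

```text
t: 2.1
tcp_pos: [0.4306, -0.1544, 0.0475]
tool_rot: [0.998, 0.069, -0.003, -0.002]
force: [-0.8, 0.6, 1.1]
finger_gap: 0.006
gripper_force: 0.0
```

```bash
python3 - <<'E'
from h import *
st()
b=manip.snapshot("top")[95:235,230:355];a=manip.snapshot("wrist");s=manip.snapshot("scene")[125:235,160:300]
o=np.zeros((560,760,3),np.uint8);o[:280,:250]=cv2.resize(b,(250,280));o[280:,:356]=cv2.resize(s,(356,280));o[:384-80,250:]=0
o[:300,360:]=cv2.resize(a,(400,300));cv2.imwrite("pics/c1.png",cv2.convertScaleAbs(o,alpha=1.4))
E
```

```text
t 2.1 loc [-0.1592 -0.0522  0.0475] yaw 7.95 q [ 0.9976  0.0693 -0.0026 -0.0019] F [-0.69  0.73  1.12] gap 0.006322564951282222
```

View pics/c1.png

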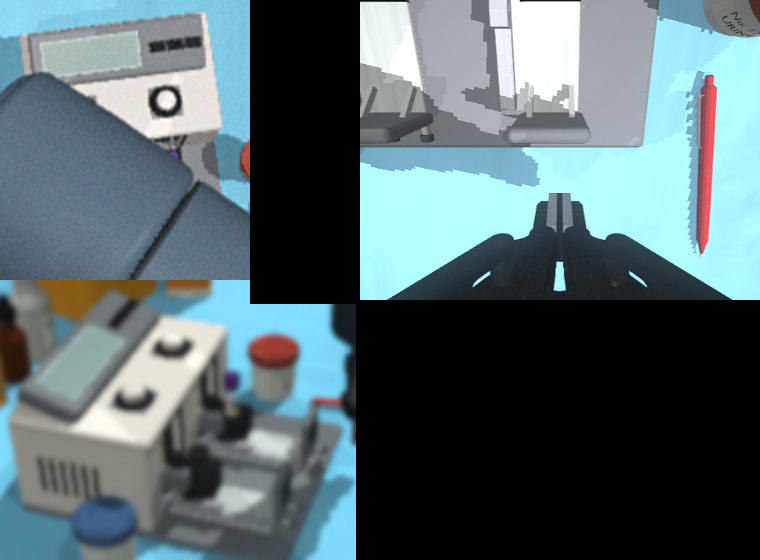

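The wrist view shows the shut fingers (column 560) about 5 mm right of the middle of the right plate (columns 508-591), which matches the pose reading. I'll correct sideways and advance to near contact.

Request:
servo_tool --rows '[[[0,0,0,0.01,-0.004,-0.001,-1],[0,0,0,0.012,0,0,-1],[0,0,0,0.008,0,0,-1],[0,0,0,0,0,0,-1],[0,0,0,0,0,0,-1]]]'

```text
t: 2.67
tcp_pos: [0.4625, -0.1469, 0.0522]
tool_rot: [0.998, 0.07, 0.001, 0.001]
force: [0.7, 0.9, -0.2]
finger_gap: -0.001
gripper_force: 0.0
```

```bash
python3 -c "from h import *;st()"
```

```text
t 2.67 loc [-0.1266 -0.0491  0.0522] yaw 8.04 q [9.975e-01 7.010e-02 9.000e-04 7.000e-04] F [ 0.81  0.78 -0.16] gap -0.0012135554834714099
```

Request:
servo_tool --rows '[[[0,0,0,0.006,-0.001,0.002,-1],[0,0,0,0.006,0,0,-1],[0,0,0,0.006,0,0,-1],[0,0,0,0.006,0,0,-1],[0,0,0,0.006,0,0,-1],[0,0,0,0.006,0,0,-1],[0,0,0,0,0,0,-1],[0,0,0,0,0,0,-1]]]'

```text
t: 3.33
tcp_pos: [0.4962, -0.1403, 0.0491]
tool_rot: [0.998, 0.07, -0.001, -0.001]
force: [-4.2, -0.5, 4.1]
finger_gap: -0.001
gripper_force: 2.3
```

```bash
python3 -c "from h import *;st()"
```

```text
t 3.33 loc [-0.0923 -0.0473  0.0491] yaw 8.0 q [ 9.976e-01  6.980e-02 -1.100e-03 -6.000e-04] F [-4.22  0.05  4.14] gap -0.0013259594059675387
```

Request:
servo_tool --rows '[[[0,0,0,0.005,0,0,-1],[0,0,0,0.005,0,0,-1],[0,0,0,0.005,0,0,-1],[0,0,0,0.005,0,0,-1],[0,0,0,0.002,0,0,-1],[0,0,0,0,0,0,-1]]]'

```text
t: 3.83
tcp_pos: [0.5176, -0.1372, 0.049]
tool_rot: [0.998, 0.07, -0.001, -0.001]
force: [-4.2, -0.0, 3.6]
finger_gap: -0.002
gripper_force: 2.7
```

Request:
servo_tool --rows '[[[0,0,0,0.002,0,0,-1],[0,0,0,0,0,0,-1]]]'

```text
t: 4.0
tcp_pos: [0.5193, -0.137, 0.049]
tool_rot: [0.998, 0.07, -0.002, -0.001]
force: [-5.2, 0.2, 3.5]
finger_gap: 0.001
gripper_force: 2.7
```

```bash
python3 -c "from h import *;st()"
```

```text
t 4.0 loc [-0.0689 -0.0473  0.049 ] yaw 7.98 q [ 9.976e-01  6.960e-02 -1.600e-03 -8.000e-04] F [-5.17  0.94  3.52] gap 0.0010671494858045273
```

Request:
servo_tool --rows '[[[0,0,0,0.002,0,0,-1],[0,0,0,0,0,0,-1]]]'

```text
t: 4.17
tcp_pos: [0.5212, -0.1367, 0.049]
tool_rot: [0.998, 0.07, -0.002, -0.001]
force: [-4.3, -0.6, 2.7]
finger_gap: 0.002
gripper_force: 2.8
```

Request:
servo_tool --rows '[[[0,0,0,0.002,0,0,-1],[0,0,0,0,0,0,-1]]]'

```text
t: 4.33
tcp_pos: [0.523, -0.1365, 0.049]
tool_rot: [0.998, 0.07, -0.002, -0.001]
force: [-6.1, 1.1, 3.9]
finger_gap: 0.003
gripper_force: 3.0
```

Request:
servo_tool --rows '[[[0,0,0,0.0015,0,0,-1],[0,0,0,0,0,0,-1]]]'

```text
t: 4.5
tcp_pos: [0.523, -0.1364, 0.049]
tool_rot: [0.998, 0.07, -0.003, -0.001]
force: [-9.4, -3.2, 5.7]
finger_gap: -0.002
gripper_force: 4.8
```

Request:
servo_tool --rows '[[[0,0,0,0.0015,0,0,-1],[0,0,0,0,0,0,-1]]]'

```text
t: 4.67
tcp_pos: [0.5231, -0.1363, 0.049]
tool_rot: [0.998, 0.07, -0.005, -0.001]
force: [-12.6, -3.8, 7.4]
finger_gap: 0.0
gripper_force: 6.6
```

The end stop is reached: position holds while force rises. I'll back straight off so the carriage can run back onto its pin.

Request:
servo_tool --rows '[[[0,0,0,-0.006,0,0,-1],[0,0,0,-0.006,0,0,-1],[0,0,0,-0.006,0,0,-1],[0,0,0,-0.012,0,0,-1],[0,0,0,-0.03,0,0,-1],[0,0,0,-0.035,0,0,-1],[0,0,0,0,0,0,-1],[0,0,0,0,0,0,-1]]]'

```text
t: 5.33
tcp_pos: [0.4331, -0.1503, 0.0494]
tool_rot: [0.998, 0.068, 0.001, 0.0]
force: [0.9, -1.2, 0.3]
finger_gap: 0.004
gripper_force: 0.0
```

```bash
python3 - <<'E'
from h import *
st()
a=manip.snapshot("wrist");s=manip.snapshot("scene")[125:235,160:300]
o=np.zeros((400,800,3),np.uint8);o[:300,:400]=cv2.resize(a,(400,300));o[:314,400:]=cv2.resize(s,(400,314),interpolation=2);cv2.imwrite("pics/c2.png",cv2.convertScaleAbs(o,alpha=1.4))
E
```

```text
t 5.33 loc [-0.1561 -0.0484  0.0494] yaw 7.83 q [9.977e-01 6.830e-02 5.000e-04 2.000e-04] F [ 0.75 -1.36  0.3 ] gap 0.0035117586139287874
```

View pics/c2.png

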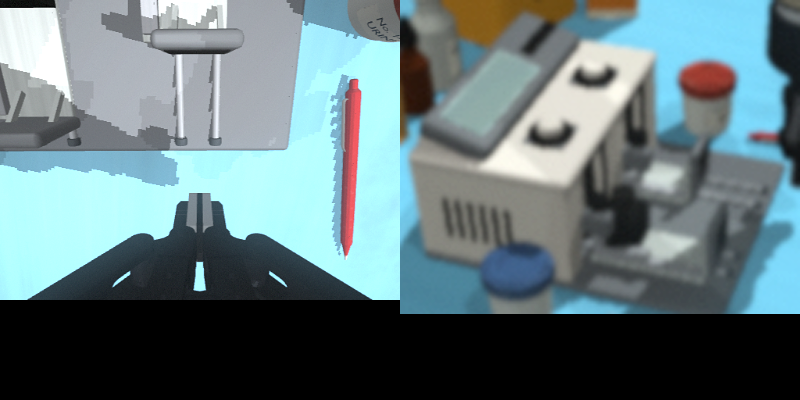

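Image: the right plate has moved in and its rails are exposed (plate at (197,40), rails down to row 140), so it is latched. The left carriage is still out. I'll lift and move over the right key.

Request:
servo_tool --rows '[[[0,0,0,0,0,-0.034,-1],[0,0,0,0,0,-0.034,-1],[0,0,0,0,0,-0.034,-1],[0,0,0,0,0,-0.034,-1],[0,0,0,0,0,-0.034,-1],[0,0,0,0,0,0,-1]]]'

```text
t: 5.93
tcp_pos: [0.4391, -0.1522, 0.2258]
tool_rot: [0.997, 0.07, 0.007, 0.005]
force: [0.4, -0.3, 0.3]
finger_gap: 0.002
gripper_force: 0.0
```

Request:
servo_tool --rows '[[[0,0,0,0.032,0,0,-1],[0,0,0,0.032,0,0,-1],[0,0,0,0.032,0,0,-1],[0,0,0,0.032,0,0,-1],[0,0,0,0.032,0,0,-1],[0,0,0,0.031,0,0,-1],[0,0,0,0,0,0,-1],[0,0,0,0,0,0,-1]]]'

```text
t: 6.6
tcp_pos: [0.6251, -0.1226, 0.2188]
tool_rot: [0.997, 0.071, 0.001, 0.0]
force: [-1.1, 0.2, 0.5]
finger_gap: 0.003
gripper_force: 0.0
```

```bash
python3 - <<'E'
from h import *
st()
a=manip.snapshot("wrist");cv2.imwrite("pics/c3.png",cv2.convertScaleAbs(a,alpha=1.2))
E
```

```text
t 6.6 loc [ 0.0378 -0.0477  0.2188] yaw 8.11 q [9.975e-01 7.070e-02 1.000e-03 4.000e-04] F [-1.04  0.34  0.45] gap 0.003116505105804781
```

View pics/c3.png

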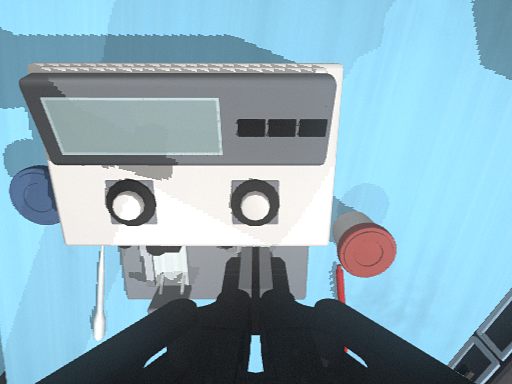

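The wrist view shows the right key at (254,205), above and ahead of the fingers. I'll cast it as a cross-check.

```bash
python3 - <<'E'
from h import *
st()
th=np.radians(8);x=np.array([np.cos(th),np.sin(th)]);y=np.array([-x[1],x[0]])
for uv in[(254,205),(126,205)]:
    p=cast("wrist",uv,.116);d=p[:2]-[.581,-.0806];print(p,d@x,d@y)
E
```

```text
t 6.65 loc [ 0.0361 -0.0475  0.2186] yaw 8.06 q [ 9.975e-01  7.030e-02 -1.000e-04 -0.000e+00] F [-0.5  -0.06  0.86] gap -0.0006110267751229778
[ 0.62295639 -0.12210923  0.116     ] 0.035771103979738254 -0.04694446243566946
[ 0.60955314 -0.02798466  0.116     ] 0.03559790268601033 0.048129463080530135
```

All three views agree on the key to within 1 mm, so I'll descend.

Request:
servo_tool --rows '[[[0,0,0,0,0,0.025,-1],[0,0,0,0,0,0.025,-1],[0,0,0,0,0,0.015,-1],[0,0,0,0,0,0.008,-1],[0,0,0,0,0,0,-1],[0,0,0,0,0,0,-1]]]'

```text
t: 7.15
tcp_pos: [0.6224, -0.1235, 0.1466]
tool_rot: [0.998, 0.069, -0.0, -0.0]
force: [-0.1, -0.5, 0.3]
finger_gap: 0.002
gripper_force: 0.0
```

Request:
servo_tool --rows '[[[0,0,0,0,0,0.004,-1],[0,0,0,0,0,0.004,-1],[0,0,0,0,0,0,-1]]]'

```text
t: 7.4
tcp_pos: [0.6231, -0.1235, 0.1387]
tool_rot: [0.998, 0.069, 0.001, 0.0]
force: [-1.0, -0.3, 1.3]
finger_gap: 0.001
gripper_force: 0.6
```

Request:
servo_tool --rows '[[[0,0,0,0,0,0.0015,-1],[0,0,0,0,0,0.0015,-1],[0,0,0,0,0,0,-1]]]'

```text
t: 7.65
tcp_pos: [0.6232, -0.1235, 0.1358]
tool_rot: [0.998, 0.07, 0.001, 0.0]
force: [0.3, -0.5, 3.7]
finger_gap: 0.008
gripper_force: 1.7
```

Request:
servo_tool --rows '[[[0,0,0,0,0,0.001,-1],[0,0,0,0,0,0.001,-1],[0,0,0,0,0,0,-1]]]'

```text
t: 7.9
tcp_pos: [0.6232, -0.1235, 0.135]
tool_rot: [0.998, 0.07, 0.001, 0.0]
force: [-2.0, 0.7, 9.4]
finger_gap: -0.003
gripper_force: 4.7
```

Request:
servo_tool --rows '[[[0,0,0,0,0,0.0015,-1],[0,0,0,0,0,0,-1]]]'

```text
t: 8.07
tcp_pos: [0.6232, -0.1235, 0.1349]
tool_rot: [0.998, 0.07, 0.001, 0.001]
force: [-4.1, 0.9, 16.1]
finger_gap: 0.0
gripper_force: 8.0
```

Request:
servo_tool --rows '[[[0,0,0,0,0,0.001,-1],[0,0,0,0,0,0,-1]]]'

```text
t: 8.23
tcp_pos: [0.6232, -0.1236, 0.1348]
tool_rot: [0.998, 0.07, 0.001, 0.001]
force: [-5.6, 1.6, 20.2]
finger_gap: -0.002
gripper_force: 10.2
```

The key bottomed after about 4 mm of travel with force rising steeply past 4 N. I'll release it and clear away.

Request:
servo_tool --rows '[[[0,0,0,0,0,-0.006,-1],[0,0,0,0,0,-0.02,-1],[0,0,0,0,0,-0.035,-1],[0,0,0,0,0,-0.035,-1],[0,0,0,-0.035,0,0,-1],[0,0,0,-0.035,0,0,-1],[0,0,0,-0.035,0,0,-1],[0,0,0,0,0,0,-1]]]'

```text
t: 8.9
tcp_pos: [0.5106, -0.1358, 0.2255]
tool_rot: [0.998, 0.069, -0.005, -0.003]
force: [-1.0, -0.3, -0.8]
finger_gap: -0.0
gripper_force: 0.0
```

```bash
python3 - <<'E'
from h import *
st()
a=manip.snapshot("wrist");s=manip.snapshot("scene")[125:235,160:300]
o=np.zeros((400,800,3),np.uint8);o[:300,:400]=cv2.resize(a,(400,300));o[:314,400:]=cv2.resize(s,(400,314),interpolation=2);cv2.imwrite("pics/c4.png",cv2.convertScaleAbs(o,alpha=1.4))
E
```

```text
t 8.9 loc [-0.0774 -0.0449  0.2255] yaw 7.9 q [ 0.9976  0.0689 -0.0053 -0.0025] F [-1.02 -0.19 -0.77] gap -0.00011357759009131263
```

View pics/c4.png

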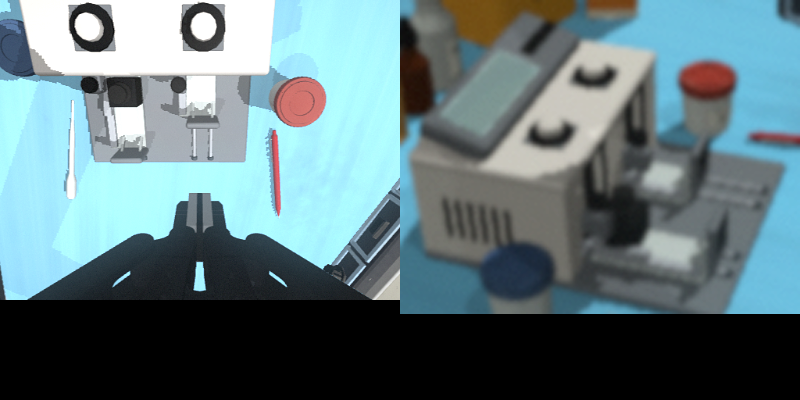

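The right carriage is latched in (plate at (203,122)), the left is still out, both keys are up and the bystanders haven't moved.

Request:
servo_tool --rows '[[[0,0,0,0,0,0,-1],[0,0,0,0,0,0,-1],[0,0,0,0,0,0,-1]]]'

```text
t: 9.25
tcp_pos: [0.5201, -0.138, 0.2267]
tool_rot: [0.998, 0.07, 0.001, 0.0]
force: [-0.3, -0.5, -0.0]
finger_gap: 0.003
gripper_force: 0.0
```

```bash
python3 -c "from station import manip;print(manip.sign_off())"
```

```text
the job is handed in; nothing more can be done
None
```

The right carriage, which holds the tube, was pushed home, sprang back and latched; its start key was then pressed fully down and released, and I handed the job in at about 9 s with the left bay and everything else untouched.

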